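# Load a bezel face-up in the tip-up marking nest

### The arm

A 6-joint arm with a two-finger parallel gripper is mounted at the origin on the work surface. World frame = base frame: x ahead of the robot, y to its left, z up, the work surface at z = 0. Lengths are in m, angles in rad, forces in N, time in s.
With the tool pointing down it reaches from about 0.325 to 0.775 m from the base axis. Payload 9.3 kg.
Tool frame: the origin (TCP) lies on the centre line of the jaws, within the pads' length; the fingertips stand robot.finger_overhang ahead of it and the grasp point (between the pads) lies 6 mm ahead of it (robot.finger_overhang is the distance from the TCP to the fingertips, in m); z points along the fingers, y is the line along which they close (so a half turn about z gives the same grasp; the last joint's range is limited). The gripper opens to 85 mm and grips with 20 to 120 N. Pads are 22 mm wide; open, the fingers measure 114 mm over their backs; the gripper's body (76 mm by 85 mm) begins 54 mm behind the grasp point. The pads swing forward as they close: fully open they stand 13 mm farther back than shut.
Start: joints at [1.063, 0.259, 0.021, 1.334, 0, 1.418], TCP at [0.191, 0.516, 0.256] pointing down, gripper open.
Joint ranges: [-3.04, 3.04], [-0.91, 1.82], [-1.04, 1.36], [-1.92, 1.95], [-1.52, 1.45], [-3.14, 3.14]. Speed limits (rad/s): [2.22, 2.22, 2.79, 3.14, 3.14, 3.14].

### API

Orientations are given as a rotation vector (axis times angle).
In Python, from station import sensors, optics, hand_in, robot gives the robot as it stands. The module is installed in compiled form; this text tells all that it offers.
- The arm moves only by the shell command python3 -m crank 'ROWS' [OPENING] [FORCE]. ROWS is JSON, a list of rows, each a list of 2 entries, a list of its own where there are three numbers: the shift along the tool's x, y, z in m, then the turn, a rotation vector about the tool's x, y, z in rad. A call has exactly 5 rows; each row shifts and turns the commanded pose from where the row before left it, along the tool's axes as they then stand; what a row does not reach is not made up. A row lasts 1/10 s, in which the tool goes at most 50 mm and 8.59 degrees, less where a joint would pass 70% of its speed; a pose out of reach is approached as far as the arm can. A call with a gripper value outside its range is refused whole. OPENING is the opening, from 0 (shut) to 1 (fully open), set as the call begins (- or left out, the last holds). The fingers move at their own pace and stop on an object; FORCE is the grip in N (left out, the last holds). Time passes only in rows, so rows that do not move let the fingers close, or fill a call up. It gives the time, the measured TCP pose, the force, the opening and the grip force at its end, in the units of the state.
- sensors.get_obs(): the state, without advancing time (a new reading comes with each control period).
- optics.snapshot(name): name is "scene" or "top"; returns a dict with "frame" (480x640x3 uint8, red, green, blue), "intrinsics" (3x3 intrinsics, pixels), "origin" and "orientation" of the camera in the world. Camera axes: x right, y up, looking along -z (the intrinsics and any distortion apply to the point x, -y, -z); pixel columns grow to the right and rows downward; lengths in m; the calibration is good to about 2 mm. A picture is of the moment at which its call begins. There is no depth.
- hand_in(): hands the job in; it is judged then, once.
Trained networks look in the newest picture that a camera, given by its name, has taken for a name from the list of things; names that differ only in an ending like _2 or _b are one class to them, and where a whole thing is asked for, a point or a joint stands for the part that bears it (a point fixed in the world has none). Each returns a list of dicts, best first, with "p" (0 to 1); they miss things now and then, are a little off and sometimes report something else, mostly with a low value. They report only what shows in the picture. A call takes as long as a camera call. They do not tell look-alikes from the thing itself.
- optics.silhouettes(camera, target): "region" (480x640 bool, what is visible of it) and "box" ([left, top, right, bottom] in pixels, round what is visible of it).
The state is a dict: "time": time; "q": joint angles; "qvel": joint speeds; "effort": joint torques, N m; "position": TCP position; "orientation": TCP orientation; "ft_force": force on the tool from outside, world axes, zero at the start; "moment": the same for the moment, N m; "finger_gap": finger opening in m; "gripper_force": force on a finger pad.
Only numpy, scipy, OpenCV 4.12 (cv2) and the standard library are available. Lean on these libraries where they do the work, as an engineer would, in place of code of your own. Each camera call takes 0.05 s, during which the arm holds its last target. There are 200 camera calls.

### The job

Take the blue bezel out of the teal tray and seat it fully in the pocket of the tipped-up marking nest, rear skirt down in the pocket and printed blue face outwards, and let go of it there. Then swing the nest gently down (its side lever with the red knob is there for that) until it lies level on its stops, with the bezel still fully seated and face up for the laser. Leave the grey bezel standing in the tray and do not disturb the other things on the bench.

Things in the scene. Friction and masses are not known exactly. Their poses are not given: they have to be found in the camera images.
- blue_bezel: Blue bezel, 0.25 kg, upright in a tray slot. Flange 150 wide (y) x 130 high (z) x 8 mm thick (x, -4 to +4). Origin: middle of the lower edge, mid-thickness. +x: printed blue face (white frame line, two black buttons). -x: plain blue rear with a black skirt 11 mm deep, 100 wide, 12 to 70 mm above the lower edge. Starts facing left (world +y), leaning up to 4 deg.
- bezel_top (a point): Middle of the blue bezel's top edge, 130 mm above its origin; same axes. The top 60 mm of the flange is flat and solid on both sides: pinch it here across its 8 mm thickness, fingertips at most 38 mm below this edge.
- bezel_seat (a point): Point on the blue bezel's rear face, middle of the skirt's root, at (-4, 0, 41) mm in the bezel's frame; same axes. It lies on pocket, within the 2 mm play, when the bezel is fully seated.
- grey_bezel: A second bezel of the same shape in grey, standing in the tray's other slot; it stays there. Same frame as the blue one.
- tray: Fixed teal tray on legs, 240 (x) x 200 (y) mm, top face 60 mm above the table; origin on the table under its centre. Two slots, at y = -45 and +45 mm (blue in either): grooved end posts 45 mm high at x = +-61 to +-83 mm, groove 10.4 mm wide; a bezel lifts straight up 50 mm to clear them. Its top is 190 mm above the table. Fixed steel bushings 22 mm tall line both x edges.
- nest_base: Fixed aluminium cross stage 220 x 210 mm, its top 50 mm above the table; origin on the table under its centre, z up. It carries the nest, a 12 mm aluminium plate 170 mm wide, on a hinge.
- hinge (a point): Middle of the nest's hinge axis, at (55, 0, 90) mm in nest_base's frame; axes as nest_base. The axis is nest_base's y; the nest plate extends from it towards -x, towards the robot.
- nest (a joint): Tip angle of the nest about the hinge, rad: 0 is level on its stops; positive lifts the -x edge, so that the tipped pocket looks to nest_base's +x, away from the robot. Starts 0.88 to 1.08, upper stop 1.15. Stiff friction hinge (about 1 N m): stays where it is left; pushing the knob down takes about 5 to 12 N.
- pocket (a point): Centre of the pocket, on the nest's face: 49 mm from the hinge axis towards -x, 6 mm above it when level. Axes turn with the nest: z outward normal, -x up the slope, y along the hinge. The pocket is a through-window 62 (x) x 104 (y) mm, 3 mm chamfer, for the skirt. Seated, the flange lies flat on the face, bezel +x along pocket +z, bezel top up the slope.
- nest_edge (a point): Middle of the nest plate's upper edge, on its face, 92 mm from the hinge axis; axes as the pocket. The top 45 mm of a seated bezel overhangs this edge, free on both sides for the fingers.
- knob (a point): Centre of the red ball (diameter 30 mm) on the nest's steel side lever, 135 mm from the hinge axis towards -x and 105 mm to the +y side; turns with the nest. The lever bar (diameter 12 mm) runs back from it towards the hinge. Level, its centre is 90 mm above the table. Can be pushed down from above with closed fingers.
- caliper: Caliper, 230 mm long, lying flat on the right; bystander.
- cleaner: White bottle 160 mm tall, 60 mm diameter, beyond the work; bystander.
- chuck_key: T-handled steel key 150 mm long lying flat; bystander.
- bush_big: Large flanged steel bushing, 64 mm diameter, 45 mm tall, standing in front of the robot; bystander.
- parts_bin: Blue bin 150 x 200 x 75 mm with bushings; bystander.
- glove_box: Cardboard glove box 120 x 230 x 65 mm; bystander.
Mind the look-alikes: they are no part of the job. Leave any green or orange look-alike of the grey_bezel alone.

How it is judged:
By the outcome, as a careful person would: the job done as asked, in the order asked, and still so for the second after the job is handed in, with the robot touching nothing.
It also fails if it takes over 51 s, if anything falls off the work surface, if the arm or the gripper's body presses on something with over 40 N, if the wrist force passes 120 N, or if a joint passes its speed limit or range.

## Working session

There is one attempt and no reset: what is moved stays moved. The work goes in short steps, Python scripts to look and compute and a shell command to move; the robot and the scene stay as the last step left them, time stands still between calls to the robot, and variables do not carry over. Pictures are saved under pics/ and viewed, at most 10 in all, crops included, and the job is handed in when it is done.

```bash
mkdir -p pics; python3 - <<'E'
from station import sensors, optics, robot
import cv2,numpy as np
print(sensors.get_obs()); print(robot.finger_overhang)
for n in("scene","top"):
    s=optics.snapshot(n); cv2.imwrite(f"pics/{n}0.png",s["frame"][:,:,::-1]); np.savez(n+"0.npz",**s)
    print(n,s["intrinsics"],s["origin"],s["orientation"],s.keys())
E
```

```text
{'time': 0.0, 'q': array([1.06340205e+00, 2.59187247e-01, 2.07451483e-02, 1.33368951e+00,
       9.26600636e-06, 1.41822409e+00]), 'qvel': array([ 1.02591610e-03,  8.85336152e-04, -9.75974813e-04,  9.61198574e-05,
        8.48973390e-05,  9.10754577e-05]), 'effort': array([ 1.45228663e-03, -5.55644882e+01,  3.44531000e+01,  1.36791752e-02,
       -1.83207721e-04, -1.75820595e-06]), 'position': array([0.19094724, 0.5155222 , 0.25566229]), 'orientation': array([-5.54355994e-01, -3.09184678e+00,  1.97929255e-03]), 'ft_force': array([-0.24256444, -0.59434434,  0.06597558]), 'moment': array([-0.04102639,  0.00668208, -0.02089409]), 'gripper_force': 0.0, 'finger_gap': 0.08565175496716666}
0.025
scene [[539.64425555   0.         323.56398257]
 [  0.         539.64425555 237.33377221]
 [  0.           0.           1.        ]] [ 1.46176722 -0.04294181  1.544442  ] [0.4658549  0.46812423 1.47893771] dict_keys(['frame', 'intrinsics', 'origin', 'orientation'])
top [[453.27816714   0.         327.89516042]
 [  0.         453.27816714 243.1565279 ]
 [  0.           0.           1.        ]] [ 0.34056377 -0.0055488   1.28138844] [ 0.08590172 -0.111127   -1.59602599] dict_keys(['frame', 'intrinsics', 'origin', 'orientation'])
```

View pics/scene0.png

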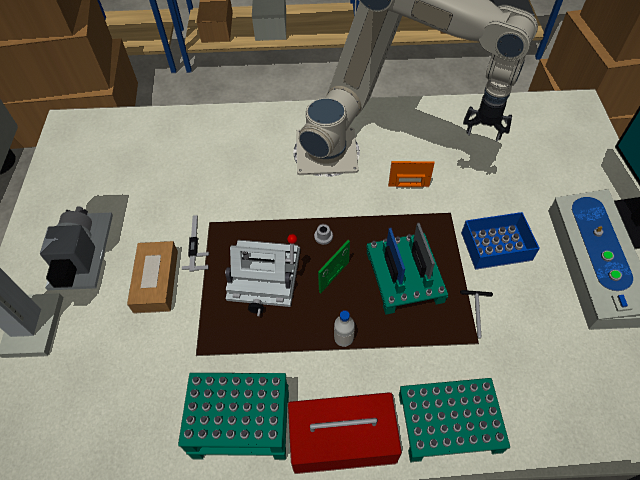

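View pics/top0.png

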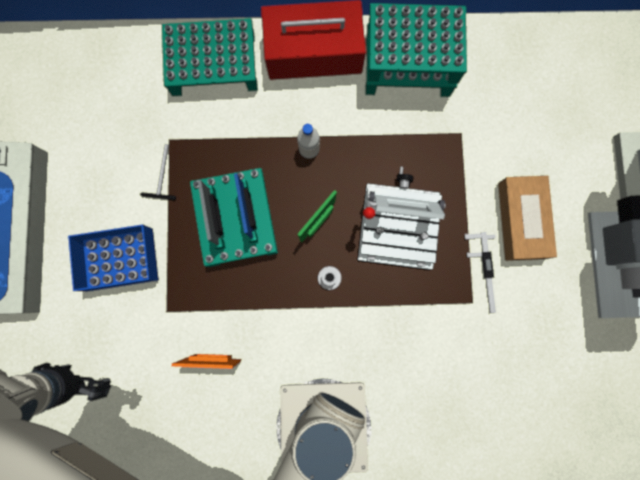

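```bash
cat > h.py <<'E'
import numpy as np,cv2
from scipy.spatial.transform import Rotation as R
def load(n): return dict(np.load(n+".npz"))
def proj(s,P):
    p=(np.atleast_2d(P)-s["origin"])@R.from_rotvec(s["orientation"]).as_matrix()
    K=s["intrinsics"]; return np.c_[K[0,2]+K[0,0]*p[:,0]/-p[:,2],K[1,2]+K[1,1]*p[:,1]/p[:,2]]
def ray(s,uv):
    K=s["intrinsics"]; d=np.array([(uv[0]-K[0,2])/K[0,0],-(uv[1]-K[1,2])/K[1,1],-1]); return R.from_rotvec(s["orientation"]).as_matrix()@d
def atz(s,uv,z):
    d=ray(s,uv); return s["origin"]+d*(z-s["origin"][2])/d[2]
def tri(sa,ua,sb,ub):
    da,db=ray(sa,ua),ray(sb,ub); t=np.linalg.lstsq(np.c_[da,-db],sb["origin"]-sa["origin"],rcond=None)[0]
    a,b=sa["origin"]+t[0]*da,sb["origin"]+t[1]*db; return (a+b)/2,np.linalg.norm(a-b)
def tile(f,x,y,w,h,k): return cv2.resize(f[y:y+h,x:x+w,::-1],None,fx=k,fy=k,interpolation=cv2.INTER_CUBIC)
E
python3 - <<'E'
from h import *
from station import optics
T,S=load("top0"),load("scene0")
a=np.hstack([tile(T["frame"],185,160,100,75*2-40,4),tile(S["frame"],360,215,100,110,4)])
cv2.imwrite("pics/tray.png",a)
b=np.hstack([tile(T["frame"],350,160,100,115,4),tile(S["frame"],215,225,100,115,4)])
cv2.imwrite("pics/nest.png",b)
out={}
for c in("top","scene"):
  optics.snapshot(c)
  for t in("blue_bezel","tray","nest_base","nest","knob"):
    r=optics.silhouettes(c,t)
    for i,d in enumerate(r[:3]):
        m=d["region"]; ys,xs=np.nonzero(m); print(c,t,round(d["p"],2),d["box"],m.sum(),xs.mean().round(1),ys.mean().round(1)); out[f"{c}_{t}_{i}"]=m
np.savez("sil.npz",**out)
E
```

```text
top blue_bezel 0.62 [234.2, 171.0, 256.2, 238.0] 681 245.0 207.7
top tray 0.84 [187.8, 168.3, 276.6, 269.2] 4794 234.8 219.5
top nest_base 0.63 [359.0, 166.9, 443.5, 269.1] 6031 399.7 225.1
top nest_base 0.59 [464.9, 229.5, 497.3, 313.1] 830 485.1 265.4
top nest 0.67 [361.0, 193.0, 444.8, 219.0] 1168 400.8 207.1
top nest 0.65 [233.4, 174.1, 256.8, 235.8] 665 245.1 207.7
top nest 0.62 [319.1, 267.6, 340.1, 291.0] 416 328.9 278.0
top knob 0.98 [363.6, 197.8, 441.5, 216.6] 1081 401.7 207.2
scene blue_bezel 0.86 [385.7, 228.3, 403.4, 282.9] 696 394.0 258.7
scene blue_bezel 0.54 [459.5, 214.8, 540.8, 269.0] 3261 499.1 240.4
scene tray 0.61 [367.2, 237.7, 448.7, 310.3] 2877 404.0 277.4
scene tray 0.18 [225.9, 233.9, 301.1, 318.6] 4316 262.0 273.3
scene nest_base 0.58 [228.0, 235.3, 300.0, 316.4] 4364 262.2 273.1
scene nest 0.83 [230.3, 236.0, 297.3, 282.9] 1348 261.4 261.6
scene nest 0.48 [382.9, 229.0, 406.9, 280.9] 624 393.7 258.1
scene knob 0.72 [388.7, 227.2, 405.2, 283.7] 665 393.7 258.8
scene knob 0.65 [229.3, 233.3, 300.5, 280.1] 1363 261.6 261.5
```

View pics/tray.png

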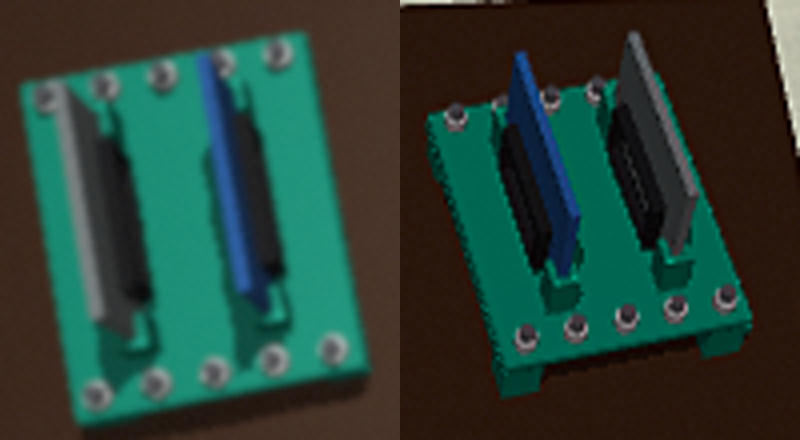

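View pics/nest.png

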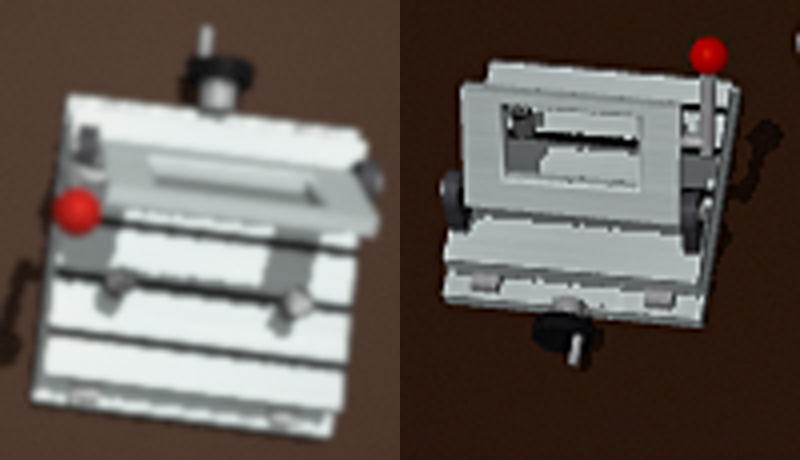

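```bash
cat > fit.py <<'E'
from h import *
from scipy.optimize import least_squares
T,S=load("top0"),load("scene0")
K,e=tri(T,(369,213),S,(292.25,238.75)); print("knob",K.round(4),e.round(4))
def nest(p,pts):  # p=bx,by,yaw,th ; pts in level-nest coords relative to hinge
    q=R.from_euler("y",p[3]).apply(pts)+[.055,0,.09]
    return R.from_euler("z",p[2]).apply(q)+[p[0],p[1],0]
if __name__=="__main__":
    cs=lambda x,y:(215+(x-400)/4,225+y/4); ct=lambda x,y:(350+x/4,160+y/4)
    obs=[(S,[-.092,-.085,.006],cs(460,85)),(S,[-.092,.085,.006],cs(683,103)),
     (S,[-.083,-.055,.006],cs(502,103)),(S,[-.083,.055,.006],cs(642,115)),(S,[-.015,-.055,.006],cs(502,178)),(S,[-.015,.055,.006],cs(640,188)),
     (S,[-.135,.105,0],cs(709,55)),(T,[-.135,.105,0],ct(76,212)),(T,[-.092,-.085,.006],ct(375,213))]
    f=lambda p:np.concatenate([(proj(s,nest(p,[x]))[0]-u) for s,x,u in obs])
    r=least_squares(f,[.48,-.15,0,1.],loss="soft_l1"); print(r.x.round(4)); print(f(r.x).reshape(-1,2).round(1))
    # tray from top-face corners
    tt=lambda x,y:(185+x/4,160+y/4); ts=lambda x,y:(360+(x-400)/4,215+y/4)
    o2=[(T,[.12,.1,.06],tt(20,85)),(T,[.12,-.1,.06],tt(305,33)),(T,[-.12,-.1,.06],tt(368,367)),(T,[-.12,.1,.06],tt(80,415)),
        (S,[.12,-.1,.06],ts(500,360)),(S,[.12,.1,.06],ts(750,315)),(S,[-.12,-.1,.06],ts(428,116))]
    tr=lambda p,x:R.from_euler("z",p[2]).apply(x)+[p[0],p[1],0]
    g=lambda p:np.concatenate([proj(s,tr(p,x))[0]-u for s,x,u in o2])
    r2=least_squares(g,[.5,.2,0],loss="soft_l1"); print("tray",r2.x.round(4)); print(g(r2.x).reshape(-1,2).round(1))
    for a,b in(((204,55),(520,52)),((245,292),(575,212))):
        P,e=tri(T,tt(*a),S,ts(*b)); print("bez top end",P.round(4),e.round(4), R.from_euler("z",-r2.x[2]).apply(P-[r2.x[0],r2.x[1],0]).round(4))
E
python3 fit.py
```

```text
knob [ 0.5466 -0.1232  0.2045] 0.006
[ 0.5429 -0.2264 -0.1358  1.0636]
[[-0.3  0.7]
 [-0.8  0.3]
 [-1.  -0.5]
 [-0.3 -0.8]
 [-0.2  0. ]
 [ 0.3  0.3]
 [-0.3 -0.7]
 [-2.  -0.3]
 [-1.4  0.1]]
tray [0.5755 0.2302 0.1708]
[[-0.7 -0.4]
 [-0.3 -1.1]
 [-0.1 -0.1]
 [-1.3  2.4]
 [-0.7  1.1]
 [-0.8 -0.1]
 [-2.2 -1.6]]
bez top end [0.6133 0.1624 0.337 ] 0.0141 [ 0.0258 -0.0733  0.337 ]
bez top end [ 0.5388  0.2225 -0.0084] 0.0349 [-0.0375 -0.0014 -0.0084]
```

```bash
cat > fit2.py <<'E'
from fit import *
from scipy.ndimage import map_coordinates,gaussian_filter
def edgeres(s,f,A,B,n=25,w=3.0,sig=.7):
    g=gaussian_filter(s["frame"].mean(2).astype(float),sig); t=np.linspace(.08,.92,n)[:,None]
    P=proj(s,f(np.array(A)*(1-t)+np.array(B)*t)); d=P[-1]-P[0]; d/=np.hypot(*d); nn=np.array([-d[1],d[0]])
    k=np.arange(-w,w+.01,.1); q=P[:,None]+k[None,:,None]*nn
    v=map_coordinates(g,[q[...,1],q[...,0]],order=1); gr=np.abs(np.gradient(v,axis=1))*np.exp(-(k/w)**2)
    return k[gr.argmax(1)], nn
def redc(s,x0,x1,y0,y1):
    f=s["frame"][y0:y1,x0:x1].astype(float); m=np.clip(f[...,0]-1.5*f[...,1:].max(2),0,120); m=(m>40)
    ys,xs=np.nonzero(m); return np.array([xs.mean()+x0,ys.mean()+y0]),m.sum()
if __name__=="__main__":
    kt,a=redc(T,355,385,200,230); ks,b=redc(S,280,305,228,252); print(kt,a,ks,b); print(tri(T,kt,S,ks))
    W=.006; E=[("top",S,[-.092,-.085,W],[-.092,.085,W]),("L",S,[-.092,-.085,W],[-.02,-.085,W]),("R",S,[-.092,.085,W],[-.02,.085,W]),
     ("wt",S,[-.083,-.055,W],[-.083,.055,W]),("wl",S,[-.083,-.055,W],[-.015,-.055,W]),("wr",S,[-.083,.055,W],[-.015,.055,W]),("wb",S,[-.015,-.055,W],[-.015,.055,W]),
     ("Ttop",T,[-.092,-.085,-W],[-.092,.085,-W]),("TR",T,[-.092,-.085,W],[-.04,-.085,W])]
    p=np.array([.5429,-.2264,-.1358,1.0636])
    for it in range(8):
        tg=[]
        for nme,s,A,B in E:
            k,nn=edgeres(s,lambda x:nest(p,x),A,B,w=3 if it<4 else 2); m=np.median(k); tg.append((nme,s,A,B,m,nn,np.abs(k-m).mean()))
        p0=p.copy()
        def f(q):
            o=[]
            for nme,s,A,B,m,nn,sd in tg:
                t=np.linspace(.1,.9,3)[:,None]; X=np.array(A)*(1-t)+np.array(B)*t
                k,_=edgeres(s,lambda x:nest(p0,x),A,B,w=3 if it<4 else 2)
                fit=np.polyval(np.polyfit(np.linspace(.08,.92,25),k,1),t[:,0]) if sd<.6 else m
                o+=list(((proj(s,nest(q,X))-proj(s,nest(p0,X)))@nn-fit)/3)
            for s,u in((T,kt),(S,ks)): o+=list(proj(s,nest(q,[[-.135,.105,0]]))[0]-u)
            return np.array(o)
        r=least_squares(f,p,loss="soft_l1",f_scale=.5); p=r.x
    print(p.round(4)); print([(t[0],round(t[4],2),round(t[6],2)) for t in tg],"knob res",f(p)[-4:].round(2))
    np.save("nestp.npy",p)
    a=[]
    for s,(x,y) in((T,(350,160)),(S,(215,225))):
        im=tile(s["frame"],x,y,100,100,4).copy()
        for nme,ss,A,B in E:
            q=(proj(s,nest(p,[A,B]))-[x,y]+.5)*4; cv2.line(im,*[tuple(int(v) for v in z) for z in q],(0,0,255),1)
        a.append(im)
    cv2.imwrite("pics/fit.png",np.hstack(a))
    tt=lambda x,y:(185+x/4,160+y/4); ts=lambda x,y:(360+(x-400)/4,215+y/4)
    for a,b in(((204,55),(575,212)),((245,292),(520,52))):
        P,e=tri(T,tt(*a),S,ts(*b)); print("bez end",P.round(4),e.round(4),R.from_euler("z",-.1708).apply(P-[.5755,.2302,0]).round(4))
E
python3 fit2.py
```

```text
knob [ 0.5466 -0.1232  0.2045] 0.006
[368.66981132 212.22641509] 106 [291.85714286 238.32467532] 77
(array([ 0.54769464, -0.12306403,  0.20832167]), np.float64(0.0039455337529610834))
[ 0.5396 -0.2283 -0.1652  1.0721]
[('top', np.float64(-0.5), np.float64(0.25)), ('L', np.float64(0.0), np.float64(0.04)), ('R', np.float64(-0.3), np.float64(0.08)), ('wt', np.float64(1.2), np.float64(0.39)), ('wl', np.float64(-0.9), np.float64(0.32)), ('wr', np.float64(0.0), np.float64(0.19)), ('wb', np.float64(0.0), np.float64(0.11)), ('Ttop', np.float64(-1.4), np.float64(0.62)), ('TR', np.float64(0.7), np.float64(0.24))] knob res [-0.75  0.06 -0.71 -0.15]
bez end [0.6561 0.2004 0.1902] 0.0071 [ 0.0744 -0.0431  0.1902]
bez end [0.5083 0.1766 0.1854] 0.0068 [-0.0753 -0.0414  0.1854]
```

View pics/fit.png

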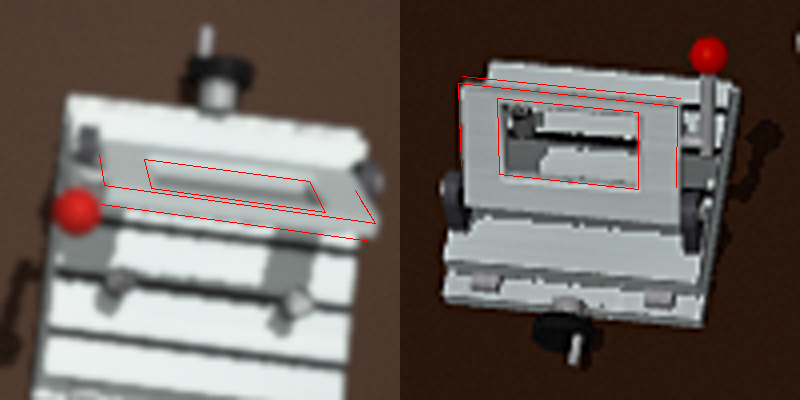

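```bash
cat > fit3.py <<'E'
from fit2 import *
cs=lambda x,y:(215+(x-400)/4-.4,225+y/4-.4); ct=lambda x,y:(350+x/4-.4,160+y/4-.4)
kt,_=redc(T,355,385,200,230); ks,_=redc(S,280,305,228,252)
W=.006
obs=[(S,[-.092,-.085,W],cs(461,85)),(S,[-.092,.085,W],cs(682,104)),(S,[-.083,-.055,W],cs(501,102)),(S,[-.083,.055,W],cs(642,116)),
 (S,[-.015,-.055,W],cs(501,176)),(S,[-.015,.055,W],cs(640,189)),(S,[-.135,.105,0],ks),(T,[-.135,.105,0],kt),(T,[-.092,-.085,W],ct(378,216)),
 (T,[-.083,.055,W],ct(153,188)),(T,[-.015,.055,W],ct(150,155)),(T,[-.015,-.055,W],ct(311,183))]
base=[(T,[.11,.105,.05],ct(68,97)),(T,[.11,-.105,.05],ct(363,130)),(T,[-.11,-.105,.05],ct(345,410)),(S,[-.11,-.105,.05],cs(491,62)),(S,[-.11,.105,.05],cs(738,85))]
def f(p,pr=True):
    o=[];N=list(obs)+list(base)
    for i,(s,x,u) in enumerate(N):
        P=nest(p,[x]) if i<len(obs) else R.from_euler("z",p[2]).apply([x])+[p[0],p[1],0]
        sh=p[4:6] if s is T else p[6:8]
        o+=list(proj(s,P)[0]+sh-u)
    return np.array(o+(list(p[4:8]) if pr else []))
r=least_squares(f,[.54,-.227,-.14,1.06,0,0,0,0],loss="soft_l1"); print(r.x.round(4)); print(f(r.x,False).reshape(-1,2).round(1).tolist())
Z=least_squares(lambda p:f(np.r_[p,0,0,0,0]),[.54,-.227,-.14,1.06],loss="soft_l1"); print("noshift",Z.x.round(4))
np.save("nestp.npy",r.x[:4])
E
python3 fit3.py
```

```text
knob [ 0.5466 -0.1232  0.2045] 0.006
[ 0.5403 -0.2287 -0.1412  1.0858  0.5077  0.1794  0.7575  0.3633]
[[-0.2, 1.0], [-0.3, 0.7], [-0.4, 0.1], [-0.1, -0.6], [0.4, 0.6], [0.6, 0.3], [-0.1, -0.0], [-0.0, 0.3], [-0.1, 0.3], [0.0, -0.1], [-1.4, 1.2], [-0.4, -1.1], [0.5, -1.7], [1.5, -1.4], [-0.5, 6.9], [-0.1, -4.9], [-0.2, -5.8]]
noshift [ 0.5411 -0.2282 -0.1465  1.0758]
```

```bash
cat > plan.py <<'E'
from h import *
from station import sensors
def frame(y,z): y=np.array(y,float);z=np.array(z,float); y/=np.linalg.norm(y); z/=np.linalg.norm(z); return R.from_matrix(np.c_[np.cross(y,z),y,z])
def rows(P,Rt,n,P0=None,R0=None):
    o=sensors.get_obs(); P0=o["position"] if P0 is None else P0; R0=R.from_rotvec(o["orientation"]) if R0 is None else R0
    w=(R0.inv()*Rt).as_rotvec(); d=(np.array(P)-P0)/n; Rc=R0; out=[]
    for i in range(n):
        out.append([np.round(Rc.inv().apply(d),4).tolist(),np.round(w/n,4).tolist()]); Rc=Rc*R.from_rotvec(w/n)
    for i in range(0,n,5): print(out[i:i+5])
    print("step mm",1e3*np.linalg.norm(d),"deg",np.degrees(np.linalg.norm(w/n)))
E
python3 - <<'E'
from plan import *
rows([.582,.1885,.255],frame([-.17,.985,0],[0,0,-1]),15)
E
```

```text
[[[-0.032, -0.0114, 0.0001], [-0.0, 0.0, -0.035]], [[-0.0316, -0.0125, 0.0001], [-0.0, 0.0, -0.035]], [[-0.0311, -0.0136, 0.0001], [-0.0, 0.0, -0.035]], [[-0.0306, -0.0147, 0.0001], [-0.0, 0.0, -0.035]], [[-0.0301, -0.0158, 0.0001], [-0.0, 0.0, -0.035]]]
[[[-0.0295, -0.0168, 0.0001], [-0.0, 0.0, -0.035]], [[-0.0289, -0.0178, 0.0001], [-0.0, 0.0, -0.035]], [[-0.0283, -0.0188, 0.0001], [-0.0, 0.0, -0.035]], [[-0.0276, -0.0198, 0.0001], [-0.0, 0.0, -0.035]], [[-0.0269, -0.0208, 0.0001], [-0.0, 0.0, -0.035]]]
[[[-0.0262, -0.0217, 0.0001], [-0.0, 0.0, -0.035]], [[-0.0254, -0.0226, 0.0001], [-0.0, 0.0, -0.035]], [[-0.0246, -0.0235, 0.0001], [-0.0, 0.0, -0.035]], [[-0.0237, -0.0243, 0.0001], [-0.0, 0.0, -0.035]], [[-0.0229, -0.0251, 0.0001], [-0.0, 0.0, -0.035]]]
step mm 33.98778886692729 deg 2.0080887507764142
```

Candidates in the top picture: the blue bezel in the teal tray at (241,203), grey at (207,212), green look-alike at (318,213) and orange at (207,361). The one at (241,203) is the target: it is blue and stands in the teal tray with its skirt on the right. The enlarged tray crop confirmed this, so I'm going there.

```bash
python3 -m crank '[[[-0.032,-0.0114,0],[0,0,-0.035]],[[-0.0316,-0.0125,0],[0,0,-0.035]],[[-0.0311,-0.0136,0],[0,0,-0.035]],[[-0.0306,-0.0147,0],[0,0,-0.035]],[[-0.0301,-0.0158,0],[0,0,-0.035]]]' 0.7 40 >/dev/null
python3 -m crank '[[[-0.0295,-0.0168,0],[0,0,-0.035]],[[-0.0289,-0.0178,0],[0,0,-0.035]],[[-0.0283,-0.0188,0],[0,0,-0.035]],[[-0.0276,-0.0198,0],[0,0,-0.035]],[[-0.0269,-0.0208,0],[0,0,-0.035]]]' >/dev/null
python3 -m crank '[[[-0.0262,-0.0217,0],[0,0,-0.035]],[[-0.0254,-0.0226,0],[0,0,-0.035]],[[-0.0246,-0.0235,0],[0,0,-0.035]],[[-0.0237,-0.0243,0],[0,0,-0.035]],[[-0.0229,-0.0251,0],[0,0,-0.035]]]'
python3 - <<'E'
from plan import *
from station import optics
for i in range(2):
    s=optics.snapshot("top" if i else "scene"); np.savez("a%d.npz"%i,**s)
rows([.582,.1885,.22],frame([-.17,.985,0],[0,0,-1]),5)
S,T=load("a0"),load("a1")
cv2.imwrite("pics/above.png",np.hstack([tile(T["frame"],185,150,100,120,4),tile(S["frame"],350,180,100,120,4)]))
E
```

```text
time: 2.2
position: [0.5828, 0.1875, 0.2563]
orientation: [-0.269, 3.13, 0.0]
ft_force: [0.8, 0.8, -0.1]
finger_gap: 0.0601
gripper_force: 0.0
[[[0.0004, 0.0006, 0.0071], [-0.0001, -0.0001, -0.0006]], [[0.0004, 0.0006, 0.0071], [-0.0001, -0.0001, -0.0006]], [[0.0004, 0.0006, 0.0071], [-0.0001, -0.0001, -0.0006]], [[0.0004, 0.0006, 0.0071], [-0.0001, -0.0001, -0.0006]], [[0.0004, 0.0006, 0.0071], [-0.0001, -0.0001, -0.0006]]]
step mm 7.087266607746038 deg 0.036291742694978035
```

View pics/above.png

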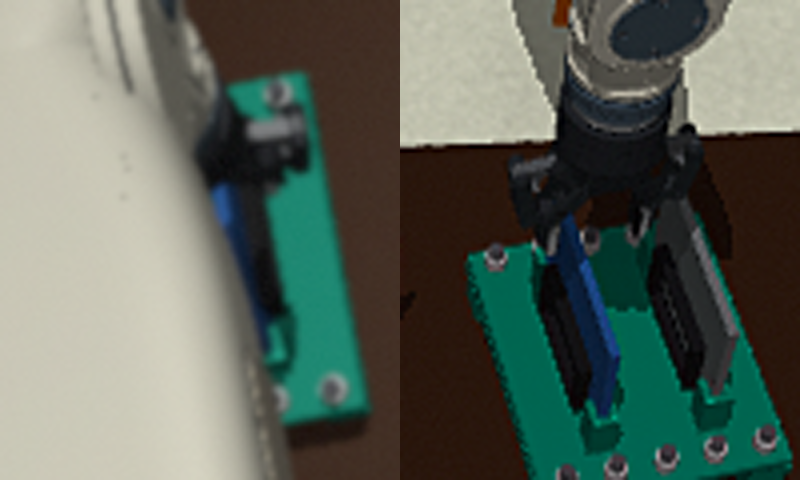

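```bash
python3 -m crank '[[[0.0004,0.0006,0.008],[0,0,0]],[[0.0004,0.0006,0.008],[0,0,0]],[[0,0,0.008],[0,0,0]],[[0,0,0.008],[0,0,0]],[[0,0,0.008],[0,0,0]]]'
python3 -m crank '[[[0,0,0.008],[0,0,0]],[[0,0,0.008],[0,0,0]],[[0,0,0.008],[0,0,0]],[[0,0,0.0073],[0,0,0]],[[0,0,0],[0,0,0]]]'
```

```text
time: 2.8
position: [0.5803, 0.1901, 0.2156]
orientation: [0.268, -3.13, 0.0]
ft_force: [0.3, -1.1, 0.2]
finger_gap: 0.0597
gripper_force: 0.0
time: 3.3
position: [0.5804, 0.1895, 0.1837]
orientation: [0.267, -3.128, 0.0]
ft_force: [-0.4, -0.5, -0.2]
finger_gap: 0.0598
gripper_force: 0.0
```

```bash
python3 -m crank '[[[0,0,0],[0,0,0]],[[0,0,0],[0,0,0]],[[0,0,0],[0,0,0]],[[0,0,0],[0,0,0]],[[0,0,0],[0,0,0]]]' 0 40
python3 -m crank '[[[0,0,0],[0,0,0]],[[0,0,0],[0,0,0]],[[0,0,-0.004],[0,0,0]],[[0,0,-0.008],[0,0,0]],[[0,0,-0.012],[0,0,0]]]' 0 60
```

```text
time: 3.8
position: [0.5811, 0.1895, 0.1854]
orientation: [-0.267, 3.129, -0.0]
ft_force: [0.2, -1.1, 2.7]
finger_gap: 0.0076
gripper_force: 40.3
time: 4.3
position: [0.5803, 0.1895, 0.2088]
orientation: [0.267, -3.128, 0.0]
ft_force: [0.5, -1.5, -3.8]
finger_gap: 0.0066
gripper_force: 59.3
```

```bash
cat > goal.py <<'E'
from plan import *
from fit import nest
p=np.array([.5405,-.2285,-.141,1.077]); Rb=R.from_euler("z",p[2]); th=p[3]
n=Rb.apply([np.sin(th),0,np.cos(th)]); up=Rb.apply([-np.cos(th),0,np.sin(th)]); by=Rb.apply([0,1,0])
pocket=nest(p,[[-.049,0,.006]])[0]; Rg=frame(n,-up)
def goal(dn=0.,dx=.0014,du=0.): return pocket+up*(.0835+du)+n*(.004+dn)+by*dx
E
python3 - <<'E'
from goal import *
from station import optics
print(pocket,n,up,goal(),goal(.06),Rg.as_rotvec())
s=load("scene0");t=load("top0")
print("green base?",[atz(t,(318,213),z) for z in(0,.13)],[atz(s,(335,265),z) for z in(0,.13)])
o=sensors.get_obs(); P0=o["position"]+[0,0,.09]; R0=R.from_rotvec(o["orientation"])
w=(R0.inv()*Rg).as_rotvec(); print(o["position"],w,np.degrees(np.linalg.norm(w)),np.linalg.norm(goal(.07)+[0,0,.03]-P0))
rows(goal(.07)+[0,0,.03],Rg,20,P0,R0)
E
```

```text
knob [ 0.5466 -0.1232  0.2045] 0.006
[ 0.57719083 -0.23370797  0.13599029] [ 0.87180134 -0.12374514  0.47397211] [-0.46926839  0.06660885  0.88053986] [ 0.54169088 -0.227255    0.21141125] [ 0.59399896 -0.23467971  0.23984958] [2.06407122 1.79178228 0.45160161]
green base? [array([ 0.58929069, -0.00243922,  0.        ]), array([ 0.56405674, -0.00275469,  0.13      ])] [array([0.52036526, 0.0106489 , 0.        ]), array([0.59960569, 0.00613802, 0.13      ])]
[0.58033386 0.18949541 0.20879961] [-0.3397851  -0.46483032  1.83829614] 110.37216400269577 0.42668840686801285
[[[0.0025, -0.0212, 0.0012], [-0.017, -0.0232, 0.0919]], [[0.0006, -0.0213, 0.0008], [-0.017, -0.0232, 0.0919]], [[-0.0014, -0.0213, 0.0005], [-0.017, -0.0232, 0.0919]], [[-0.0033, -0.0211, 0.0002], [-0.017, -0.0232, 0.0919]], [[-0.0052, -0.0207, -0.0001], [-0.017, -0.0232, 0.0919]]]
[[[-0.0071, -0.0201, -0.0003], [-0.017, -0.0232, 0.0919]], [[-0.0089, -0.0194, -0.0004], [-0.017, -0.0232, 0.0919]], [[-0.0107, -0.0185, -0.0005], [-0.017, -0.0232, 0.0919]], [[-0.0124, -0.0174, -0.0006], [-0.017, -0.0232, 0.0919]], [[-0.0139, -0.0162, -0.0006], [-0.017, -0.0232, 0.0919]]]
[[[-0.0153, -0.0148, -0.0005], [-0.017, -0.0232, 0.0919]], [[-0.0167, -0.0133, -0.0003], [-0.017, -0.0232, 0.0919]], [[-0.0178, -0.0117, -0.0002], [-0.017, -0.0232, 0.0919]], [[-0.0188, -0.0101, 0.0001], [-0.017, -0.0232, 0.0919]], [[-0.0197, -0.0083, 0.0004], [-0.017, -0.0232, 0.0919]]]
[[[-0.0203, -0.0065, 0.0007], [-0.017, -0.0232, 0.0919]], [[-0.0208, -0.0046, 0.0011], [-0.017, -0.0232, 0.0919]], [[-0.0211, -0.0027, 0.0015], [-0.017, -0.0232, 0.0919]], [[-0.0212, -0.0008, 0.002], [-0.017, -0.0232, 0.0919]], [[-0.0212, 0.0011, 0.0025], [-0.017, -0.0232, 0.0919]]]
step mm 21.33442034340064 deg 5.518608200134788
```

```bash
python3 -m crank '[[[0,0,-0.014],[0,0,0]],[[0,0,-0.018],[0,0,0]],[[0,0,-0.02],[0,0,0]],[[0,0,-0.02],[0,0,0]],[[0,0,-0.018],[0,0,0]]]'
```

```text
time: 4.8
position: [0.5807, 0.1899, 0.3009]
orientation: [-0.267, 3.129, 0.001]
ft_force: [0.8, -0.6, -2.5]
finger_gap: 0.007
gripper_force: 59.5
```

```bash
python3 - <<'E'
from goal import *
print(goal(.12)+[0,0,.02]); rows(goal(.12)+[0,0,.02],Rg,20)
E
```

```text
knob [ 0.5466 -0.1232  0.2045] 0.006
[ 0.64630704 -0.24210442  0.28828791]
[[[0.0004, -0.0218, 0.0006], [-0.0168, -0.0232, 0.0919]], [[-0.0016, -0.0218, 0.0003], [-0.0168, -0.0232, 0.0919]], [[-0.0036, -0.0216, -0.0], [-0.0168, -0.0232, 0.0919]], [[-0.0055, -0.0211, -0.0003], [-0.0168, -0.0232, 0.0919]], [[-0.0075, -0.0205, -0.0005], [-0.0168, -0.0232, 0.0919]]]
[[[-0.0093, -0.0198, -0.0006], [-0.0168, -0.0232, 0.0919]], [[-0.0111, -0.0188, -0.0007], [-0.0168, -0.0232, 0.0919]], [[-0.0128, -0.0177, -0.0008], [-0.0168, -0.0232, 0.0919]], [[-0.0144, -0.0164, -0.0007], [-0.0168, -0.0232, 0.0919]], [[-0.0159, -0.015, -0.0006], [-0.0168, -0.0232, 0.0919]]]
[[[-0.0172, -0.0135, -0.0005], [-0.0168, -0.0232, 0.0919]], [[-0.0184, -0.0119, -0.0003], [-0.0168, -0.0232, 0.0919]], [[-0.0194, -0.0101, -0.0], [-0.0168, -0.0232, 0.0919]], [[-0.0202, -0.0083, 0.0003], [-0.0168, -0.0232, 0.0919]], [[-0.0209, -0.0064, 0.0006], [-0.0168, -0.0232, 0.0919]]]
[[[-0.0214, -0.0045, 0.001], [-0.0168, -0.0232, 0.0919]], [[-0.0217, -0.0025, 0.0014], [-0.0168, -0.0232, 0.0919]], [[-0.0218, -0.0006, 0.0019], [-0.0168, -0.0232, 0.0919]], [[-0.0217, 0.0014, 0.0024], [-0.0168, -0.0232, 0.0919]], [[-0.0214, 0.0033, 0.003], [-0.0168, -0.0232, 0.0919]]]
step mm 21.854792674692245 deg 5.516855095723988
```

```bash
python3 -m crank '[[[0,-0.022,0],[-0.017,-0.023,0.092]],[[-0.0016,-0.022,0],[-0.017,-0.023,0.092]],[[-0.0036,-0.0216,0],[-0.017,-0.023,0.092]],[[-0.0055,-0.021,0],[-0.017,-0.023,0.092]],[[-0.0075,-0.0205,-0.0005],[-0.017,-0.023,0.092]]]' >/dev/null
python3 -m crank '[[[-0.0093,-0.02,-0.0006],[-0.017,-0.023,0.092]],[[-0.011,-0.019,-0.0007],[-0.017,-0.023,0.092]],[[-0.013,-0.0177,-0.0008],[-0.017,-0.023,0.092]],[[-0.0144,-0.0164,-0.0007],[-0.017,-0.023,0.092]],[[-0.016,-0.015,-0.0006],[-0.017,-0.023,0.092]]]'
python3 -m crank '[[[-0.017,-0.0135,-0.0005],[-0.017,-0.023,0.092]],[[-0.0184,-0.012,-0.0003],[-0.017,-0.023,0.092]],[[-0.0194,-0.01,0],[-0.017,-0.023,0.092]],[[-0.0202,-0.0083,0.0003],[-0.017,-0.023,0.092]],[[-0.021,-0.0064,0.0006],[-0.017,-0.023,0.092]]]' >/dev/null
python3 -m crank '[[[-0.0214,-0.0045,0.001],[-0.017,-0.023,0.092]],[[-0.0217,-0.0025,0.0014],[-0.017,-0.023,0.092]],[[-0.0218,-0.0006,0.0019],[-0.017,-0.023,0.092]],[[-0.0217,0.0014,0.0024],[-0.017,-0.023,0.092]],[[-0.0214,0.0033,0.003],[-0.017,-0.023,0.092]]]'
python3 - <<'E'
from goal import *
from station import optics
for c in("scene","top"): np.savez("b_%s.npz"%c,**optics.snapshot(c))
rows(goal(.04),Rg,5)
S,T=load("b_scene"),load("b_top")
cv2.imwrite("pics/pre.png",np.hstack([tile(T["frame"],340,130,130,150,3),tile(S["frame"],205,190,130,150,3)]))
E
```

```text
time: 5.8
position: [0.6141, -0.0277, 0.294]
orientation: [1.083, 2.713, 0.27]
ft_force: [0.9, 0.4, -1.9]
finger_gap: 0.0071
gripper_force: 59.5
time: 6.8
position: [0.6467, -0.2438, 0.2868]
orientation: [2.071, 1.788, 0.455]
ft_force: [0.4, -1.0, -2.4]
finger_gap: 0.007
gripper_force: 59.6
knob [ 0.5466 -0.1232  0.2045] 0.006
[[[0.0004, -0.0178, 0.0031], [-0.0003, -0.0003, -0.0012]], [[0.0004, -0.0178, 0.0031], [-0.0003, -0.0003, -0.0012]], [[0.0005, -0.0178, 0.0031], [-0.0003, -0.0003, -0.0012]], [[0.0005, -0.0178, 0.0031], [-0.0003, -0.0003, -0.0012]], [[0.0005, -0.0178, 0.0031], [-0.0003, -0.0003, -0.0012]]]
step mm 18.089517686490908 deg 0.07058641230194009
```

View pics/pre.png

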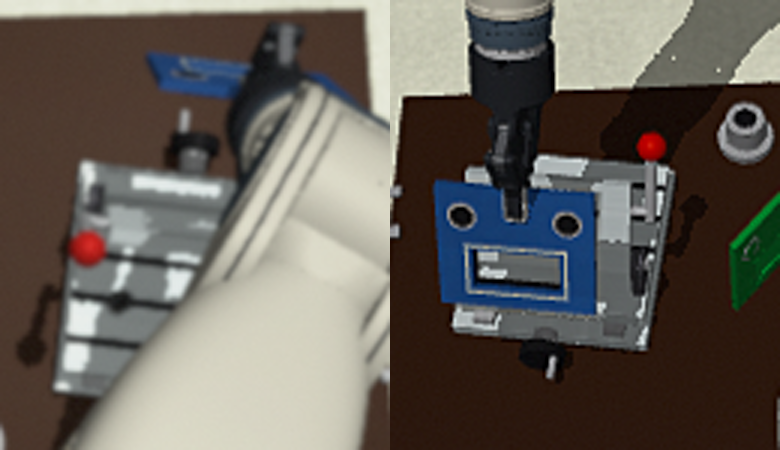

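```bash
cat > bez.py <<'E'
from fit2 import *
from goal import *
def bezfit(s,o,c=(-.0014,-.0055),w=4):
    # predicted bezel in tool frame: bezel x=tool y, bezel z=-tool z, bezel y=-? (y=z x x)
    P0=o["position"];Rt=R.from_rotvec(o["orientation"])
    s=dict(s); f=s["frame"].astype(float); b=np.clip(f[...,2]-f[...,0],0,60); s["frame"]=np.repeat(b[...,None],3,2)
    def F(x): # x: (width, height from top (neg), face normal)
        x=np.atleast_2d(x); return P0+Rt.apply(np.c_[c[0]+x[:,0],x[:,2],c[1]-x[:,1]])
    h=.075; E={"top":([-h,0,.004],[-.02,0,.004]),"bot":([-h,-.13,.004],[h,-.13,.004]),"-x":([-h,0,.004],[-h,-.13,.004]),"+x":([h,0,.004],[h,-.13,.004])}
    for k,(A,B) in E.items():
        r,nn=edgeres(s,F,A,B,w=w); P=proj(s,F([A,B])); print(k,"med",np.median(r).round(2),"first/last",np.median(r[:8]).round(2),np.median(r[-8:]).round(2),"normal",nn.round(2),P.round(1).tolist())
if __name__=="__main__":
    o=sensors.get_obs(); bezfit(load("b_scene"),o)
    print("mm/px", 1e3/539.6*np.linalg.norm(o["position"]-S["origin"]))
E
python3 bez.py
```

```text
knob [ 0.5466 -0.1232  0.2045] 0.006
top med -0.7 first/last -0.9 -0.8 normal [-0.08  1.  ] [[218.2, 250.4], [237.7, 252.0]]
bot med 0.2 first/last 0.15 0.2 normal [-0.09  1.  ] [[220.7, 289.8], [272.0, 294.3]]
-x med -0.5 first/last -0.45 -0.5 normal [-1.    0.06] [[218.2, 250.4], [220.7, 289.8]]
+x med -0.5 first/last -0.5 -1.2 normal [-1.    0.01] [[271.6, 254.7], [272.0, 294.3]]
mm/px 2.8034578264788825
```

```bash
python3 -m crank '[[[0.0004,-0.018,0.003],[0,0,-0.001]],[[0.0004,-0.018,0.003],[0,0,-0.001]],[[0.0005,-0.018,0.003],[0,0,-0.001]],[[0.0005,-0.018,0.003],[0,0,-0.001]],[[0.0005,-0.018,0.003],[0,0,-0.001]]]'
python3 -m crank '[[[0,-0.006,0],[0,0,0]],[[0,-0.006,0],[0,0,0]],[[0,-0.006,0],[0,0,0]],[[0,-0.004,0],[0,0,0]],[[0,0,0],[0,0,0]]]'
python3 - <<'E'
from bez import *
from station import optics
s=optics.snapshot("scene"); np.savez("c_scene.npz",**s)
o=sensors.get_obs(); bezfit(s,o); rows(goal(.012),Rg,1)
cv2.imwrite("pics/near.png",tile(s["frame"],205,190,130,150,4))
E
```

```text
time: 7.4
position: [0.575, -0.2297, 0.2305]
orientation: [2.061, 1.8, 0.453]
ft_force: [0.5, 0.3, -2.2]
finger_gap: 0.0072
gripper_force: 59.5
time: 7.9
position: [0.5562, -0.228, 0.2199]
orientation: [2.062, 1.797, 0.453]
ft_force: [0.3, -1.3, -1.8]
finger_gap: 0.007
gripper_force: 59.6
knob [ 0.5466 -0.1232  0.2045] 0.006
top med -0.4 first/last -0.4 -0.2 normal [-0.07  1.  ] [[229.9, 237.0], [248.1, 238.3]]
bot med 0.2 first/last 0.2 0.2 normal [-0.08  1.  ] [[231.8, 274.4], [280.0, 278.2]]
-x med -0.1 first/last 0.0 0.0 normal [-1.    0.05] [[229.9, 237.0], [231.8, 274.4]]
+x med -0.2 first/last -0.2 -0.2 normal [-1.  0.] [[279.9, 240.7], [280.0, 278.2]]
[[[-0.0012, -0.0051, 0.0006], [-0.0011, -0.0028, 0.003]]]
step mm 5.30450987538204 deg 0.24499788485676532
```

View pics/near.png

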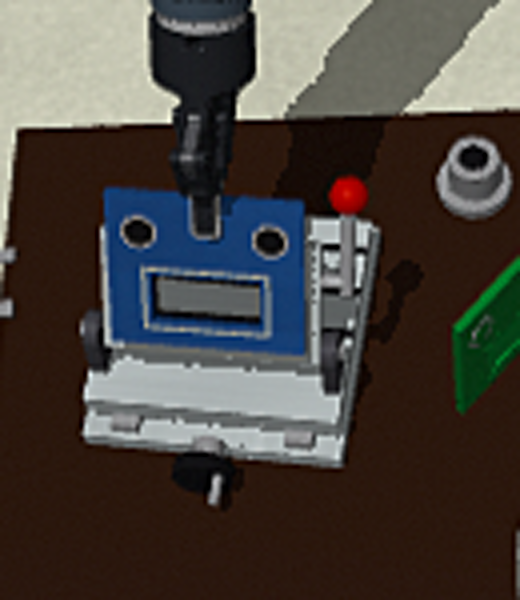

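```bash
cat > rel.py <<'E'
from bez import *
W=.006
for nm in("scene0","c_scene"):
  s=load(nm)
  for k,A,B in(("L",[-.085,-.085,W],[-.03,-.085,W]),("R",[-.085,.085,W],[-.03,.085,W]),("wl",[-.075,-.055,W],[-.02,-.055,W]),("wr",[-.075,.055,W],[-.02,.055,W]),("top",[-.092,-.08,W],[-.092,.08,W]),("wt",[-.083,-.05,W],[-.083,.05,W]),("wb",[-.015,-.05,W],[-.015,.05,W])):
    if nm!="scene0" and k not in "LR": continue
    r,nn=edgeres(s,lambda x:nest(p,x),A,B,w=2.5,sig=.5); print(nm,k,np.median(r).round(2),np.percentile(r,[20,80]).round(2),nn.round(2))
E
python3 rel.py
```

```text
knob [ 0.5466 -0.1232  0.2045] 0.006
scene0 L 0.0 [-0.1  0. ] [-1.    0.05]
scene0 R 0.0 [-0.1  0. ] [-1. -0.]
scene0 wl -0.8 [-1.  -0.2] [-1.    0.04]
scene0 wr 0.0 [0.  0.5] [-1.    0.01]
scene0 top -0.6 [-1.   -0.28] [-0.08  1.  ]
scene0 wt 1.0 [0.78 1.32] [-0.08  1.  ]
scene0 wb -0.1 [-0.22  0.  ] [-0.08  1.  ]
c_scene L 0.0 [0. 0.] [-1.    0.05]
c_scene R 0.0 [-0.1  0. ] [-1. -0.]
```

```bash
python3 -m crank '[[[-0.0008,-0.002,0],[0,-0.001,0.001]],[[-0.0007,-0.002,-0.0004],[0,-0.001,0.001]],[[0,-0.002,0],[0,0,0]],[[0,-0.002,0],[0,0,0]],[[0,0,0],[0,0,0]]]'
python3 -m crank '[[[0,-0.002,0],[0,0,0]],[[0,-0.001,0],[0,0,0]],[[0,-0.001,0],[0,0,0]],[[0,-0.001,0],[0,0,0]],[[0,0,0],[0,0,0]]]'
python3 - <<'E'
from goal import *
o=sensors.get_obs(); print(Rg.inv().apply(o["position"]-goal()).round(4), Rg.inv().apply(o["ft_force"]).round(2),o["moment"].round(3))
E
```

```text
time: 8.45
position: [0.5487, -0.2284, 0.2163]
orientation: [2.064, 1.794, 0.451]
ft_force: [1.0, -0.0, -2.6]
finger_gap: 0.0069
gripper_force: 59.5
time: 8.95
position: [0.5446, -0.2279, 0.2141]
orientation: [2.064, 1.794, 0.451]
ft_force: [1.4, -0.2, -3.7]
finger_gap: 0.0069
gripper_force: 59.2
knob [ 0.5466 -0.1232  0.2045] 0.006
[-0.0003  0.0039 -0.0009] [-0.02 -0.54  3.97] [ 0.039  0.502 -0.084]
```

```bash
python3 -m crank '[[[0,-0.001,0],[0,0,0]],[[0,-0.001,0],[0,0,0]],[[0,-0.001,0],[0,0,0]],[[0,0,0],[0,0,0]],[[0,0,0],[0,0,0]]]'
python3 -m crank '[[[0,-0.001,0],[0,0,0]],[[0,-0.001,0],[0,0,0]],[[0,0,0],[0,0,0]],[[0,0,0],[0,0,0]],[[0,0,0],[0,0,0]]]'
python3 - <<'E'
from goal import *
o=sensors.get_obs(); print(Rg.inv().apply(o["position"]-goal()).round(4), Rg.inv().apply(o["ft_force"]).round(2),o["moment"].round(3))
E
```

```text
time: 9.45
position: [0.5429, -0.2277, 0.2133]
orientation: [2.062, 1.793, 0.453]
ft_force: [7.3, 0.4, -4.9]
finger_gap: 0.0071
gripper_force: 58.8
time: 9.95
position: [0.5418, -0.2276, 0.2129]
orientation: [2.061, 1.792, 0.455]
ft_force: [11.1, 0.2, -5.0]
finger_gap: 0.0068
gripper_force: 59.0
knob [ 0.5466 -0.1232  0.2045] 0.006
[-0.0003  0.0009 -0.0012] [1.76 7.25 9.59] [ 0.073 -1.767 -0.367]
```

```bash
python3 -m crank '[[[0,0,0.001],[0,0,0]],[[0,0,0.001],[0,0,0]],[[0,0,0],[0,0,0]],[[0,0,0],[0,0,0]],[[0,0,0],[0,0,0]]]'
python3 - <<'E'
from bez import *
from station import optics
o=sensors.get_obs(); print(Rg.inv().apply(o["position"]-goal()).round(4), Rg.inv().apply(o["ft_force"]).round(2),o["moment"].round(3))
s=optics.snapshot("scene"); np.savez("d_scene.npz",**s); bezfit(s,o)
for k,A,B in(("L",[-.085,-.085,.006],[-.03,-.085,.006]),("R",[-.085,.085,.006],[-.03,.085,.006])):
    r,nn=edgeres(s,lambda x:nest(p,x),A,B,w=2.5,sig=.5); print(k,np.median(r))
k,_=redc(s,275,310,222,258);print("knob",k,redc(S,275,310,222,258)[0])
cv2.imwrite("pics/seat.png",tile(s["frame"],215,215,90,90,6))
E
```

```text
time: 10.45
position: [0.5425, -0.2281, 0.2117]
orientation: [2.061, 1.792, 0.453]
ft_force: [5.9, -0.7, 4.4]
finger_gap: 0.0068
gripper_force: 60.6
knob [ 0.5466 -0.1232  0.2045] 0.006
[-0.0007  0.0009  0.0001] [ 0.14  7.37 -1.08] [ 0.006 -1.95  -0.394]
top med -0.3 first/last -0.25 -0.5 normal [-0.08  1.  ] [[230.6, 234.6], [248.7, 236.0]]
bot med 0.5 first/last 0.25 0.6 normal [-0.08  1.  ] [[232.3, 271.8], [280.1, 275.8]]
-x med -0.1 first/last -0.2 -0.15 normal [-1.    0.05] [[230.6, 234.6], [232.3, 271.8]]
+x med 0.0 first/last 0.0 0.0 normal [-1. -0.] [[280.2, 238.4], [280.1, 275.8]]
L 2.220446049250313e-15
R 2.220446049250313e-15
knob [291.76623377 238.23376623] [291.85714286 238.32467532]
```

View pics/seat.png

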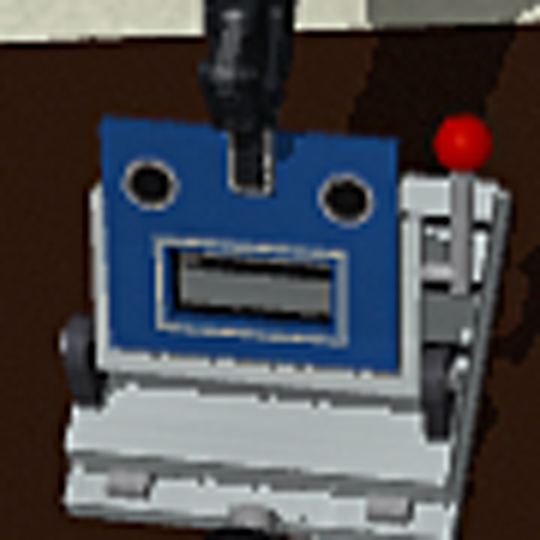

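```bash
python3 -m crank '[[[0,-0.001,0],[0,0,0]],[[0,0,0],[0,0,0]],[[0,0,0],[0,0,0]],[[0,0,0],[0,0,0]],[[0,0,0],[0,0,0]]]'
python3 -m crank '[[[0,0,0],[0,0,0]],[[0,0,0],[0,0,0]],[[0,0,0],[0,0,0]],[[0,0,0],[0,0,0]],[[0,0,0],[0,0,0]]]' 0.5
python3 - <<'E'
from bez import *
from station import optics
o=sensors.get_obs(); print(Rg.inv().apply(o["position"]-goal()).round(4), Rg.inv().apply(o["ft_force"]).round(2))
s=optics.snapshot("scene"); np.savez("e_scene.npz",**s); bezfit(s,o)
k,_=redc(s,275,310,222,258);print("knob",k)
d=load("d_scene")
cv2.imwrite("pics/seat2.png",tile(s["frame"],215,215,90,90,6))
E
```

```text
time: 11.0
position: [0.5419, -0.228, 0.2115]
orientation: [2.06, 1.792, 0.454]
ft_force: [7.2, -0.4, 3.4]
finger_gap: 0.007
gripper_force: 61.4
time: 11.5
position: [0.5402, -0.2272, 0.2092]
orientation: [2.065, 1.794, 0.451]
ft_force: [0.4, 0.6, -0.6]
finger_gap: 0.0422
gripper_force: 0.0
knob [ 0.5466 -0.1232  0.2045] 0.006
[-0.0002 -0.0024  0.0012] [ 0.63 -0.04  0.68]
top med -0.1 first/last 0.0 0.0 normal [-0.08  1.  ] [[231.1, 234.4], [249.1, 235.8]]
bot med 1.3 first/last 1.25 1.55 normal [-0.08  1.  ] [[232.9, 271.5], [280.6, 275.4]]
-x med 0.0 first/last 0.0 0.0 normal [-1.    0.05] [[231.1, 234.4], [232.9, 271.5]]
+x med -0.6 first/last -0.6 0.0 normal [-1.  0.] [[280.5, 238.2], [280.6, 275.4]]
knob [291.82051282 238.26923077]
```

View pics/seat2.png

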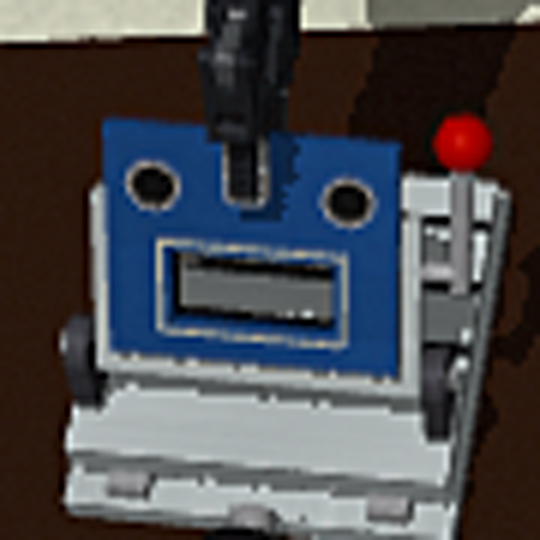

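```bash
python3 -m crank '[[[0,0.002,-0.01],[0,0,0]],[[0,0,-0.02],[0,0,0]],[[0,0,-0.03],[0,0,0]],[[0,0,-0.03],[0,0,0]],[[0,0,-0.03],[0,0,0]]]'
python3 - <<'E'
from goal import *
k=nest(p,[[-.135,.105,0]])[0]; print("knob",k)
Rd=frame([.99,-.14,0],[0,0,-1]); rows(k+[0.006,0,.015+.025+.04],Rd,10)
E
```

```text
time: 12.05
position: [0.4851, -0.2193, 0.318]
orientation: [2.063, 1.794, 0.451]
ft_force: [-0.2, -0.4, 0.7]
finger_gap: 0.0427
gripper_force: 0.0
knob [ 0.5466 -0.1232  0.2045] 0.006
knob [ 0.54635894 -0.12327916  0.20887288]
[[[0.0104, 0.0033, 0.0051], [0.0493, -0.0, 0.0001]], [[0.0104, 0.0036, 0.0049], [0.0493, -0.0, 0.0001]], [[0.0104, 0.0038, 0.0047], [0.0493, -0.0, 0.0001]], [[0.0104, 0.004, 0.0045], [0.0493, -0.0, 0.0001]], [[0.0105, 0.0042, 0.0043], [0.0493, -0.0, 0.0001]]]
[[[0.0105, 0.0044, 0.0041], [0.0493, -0.0, 0.0001]], [[0.0105, 0.0046, 0.0039], [0.0493, -0.0, 0.0001]], [[0.0105, 0.0048, 0.0037], [0.0493, -0.0, 0.0001]], [[0.0105, 0.005, 0.0034], [0.0493, -0.0, 0.0001]], [[0.0105, 0.0052, 0.0032], [0.0493, -0.0, 0.0001]]]
step mm 12.082523618818557 deg 2.8242368957162203
```

```bash
python3 -m crank '[[[0.0104,0.0033,0.005],[0.049,0,0]],[[0.0104,0.0036,0.005],[0.049,0,0]],[[0.0104,0.0038,0.0047],[0.049,0,0]],[[0.0104,0.004,0.0045],[0.049,0,0]],[[0.0105,0.0042,0.0043],[0.049,0,0]]]' 0 20 >/dev/null
python3 -m crank '[[[0.0105,0.0044,0.004],[0.049,0,0]],[[0.0105,0.0046,0.004],[0.049,0,0]],[[0.0105,0.0048,0.0037],[0.049,0,0]],[[0.0105,0.005,0.0034],[0.049,0,0]],[[0.0105,0.0052,0.0032],[0.049,0,0]]]'
cat > seatchk.py <<'E'
from fit2 import *
from goal import *
from station import optics
import sys
def chk(s,nm,P,lab=""):
    s=dict(s); f=s["frame"].astype(float); b=np.clip(f[...,2]-f[...,0],0,60); s["frame"]=np.repeat(b[...,None],3,2)
    h=.075
    # nest coords: bezel height z_b -> x=-(.049-.041+z_b)= -(.008+z_b); front face z=.014, back .006
    E={"topF":([-.138,-h,.014],[-.138,h,.014]),"topB":([-.138,-h,.006],[-.138,h,.006]),"bot":([-.008,-h,.014],[-.008,h,.014]),"-y":([-.138,-h,.014],[-.008,-h,.014]),"+y":([-.138,h,.014],[-.008,h,.014])}
    for k,(A,B) in E.items():
        r,nn=edgeres(s,lambda x:nest(P,x),A,B,w=3,sig=.5); print(lab,nm,k,np.median(r).round(2),np.median(r[:8]).round(2),np.median(r[-8:]).round(2),nn.round(2))
if __name__=="__main__":
    for c in("scene","top"):
        s=optics.snapshot(c); np.savez(f"f_{c}.npz",**s); chk(s,c,p)
E
python3 seatchk.py
```

```text
time: 13.05
position: [0.5531, -0.1231, 0.288]
orientation: [2.37, 2.06, 0.001]
ft_force: [0.1, -0.4, -0.5]
finger_gap: 0.0002
gripper_force: 0.0
knob [ 0.5466 -0.1232  0.2045] 0.006
 scene topF -0.1 -0.1 -0.1 [-0.08  1.  ]
 scene topB 0.6 0.55 0.6 [-0.08  1.  ]
 scene bot 1.1 1.15 1.25 [-0.08  1.  ]
 scene -y 0.0 0.0 0.0 [-1.    0.05]
 scene +y -0.7 -0.7 0.0 [-1. -0.]
 top topF -3.0 1.0 -3.0 [ 0.11 -0.99]
 top topB -3.0 0.0 -3.0 [ 0.11 -0.99]
 top bot -3.0 -0.1 -3.0 [ 0.11 -0.99]
 top -y 0.5 0.25 0.7 [ 0.84 -0.55]
 top +y -3.0 -3.0 -3.0 [ 0.97 -0.23]
```

```bash
python3 -m crank '[[[0,0,0.012],[0,0,0]],[[0,0,0.012],[0,0,0]],[[0,0,0.008],[0,0,0]],[[0,0,0.004],[0,0,0]],[[0,0,0],[0,0,0]]]'
python3 - <<'E'
import numpy as np
th=np.linspace(1.077,0,36); x=-.135*np.cos(th); z=.135*np.sin(th)
for i in range(0,35,5): print([[0,round(x[j+1]-x[j],4),round(z[j]-z[j+1],4)] for j in range(i,i+5)])
E
```

```text
time: 13.65
position: [0.5526, -0.1237, 0.2507]
orientation: [2.371, 2.06, 0.003]
ft_force: [-0.6, -0.0, -0.8]
finger_gap: 0.0001
gripper_force: 0.0
[[0, np.float64(-0.0036), np.float64(0.002)], [0, np.float64(-0.0036), np.float64(0.0021)], [0, np.float64(-0.0035), np.float64(0.0022)], [0, np.float64(-0.0034), np.float64(0.0024)], [0, np.float64(-0.0034), np.float64(0.0025)]]
[[0, np.float64(-0.0033), np.float64(0.0026)], [0, np.float64(-0.0032), np.float64(0.0027)], [0, np.float64(-0.0031), np.float64(0.0028)], [0, np.float64(-0.003), np.float64(0.0028)], [0, np.float64(-0.0029), np.float64(0.0029)]]
[[0, np.float64(-0.0028), np.float64(0.003)], [0, np.float64(-0.0027), np.float64(0.0031)], [0, np.float64(-0.0027), np.float64(0.0032)], [0, np.float64(-0.0026), np.float64(0.0033)], [0, np.float64(-0.0025), np.float64(0.0034)]]
[[0, np.float64(-0.0023), np.float64(0.0034)], [0, np.float64(-0.0022), np.float64(0.0035)], [0, np.float64(-0.0021), np.float64(0.0036)], [0, np.float64(-0.002), np.float64(0.0036)], [0, np.float64(-0.0019), np.float64(0.0037)]]
[[0, np.float64(-0.0018), np.float64(0.0037)], [0, np.float64(-0.0017), np.float64(0.0038)], [0, np.float64(-0.0016), np.float64(0.0039)], [0, np.float64(-0.0014), np.float64(0.0039)], [0, np.float64(-0.0013), np.float64(0.0039)]]
[[0, np.float64(-0.0012), np.float64(0.004)], [0, np.float64(-0.0011), np.float64(0.004)], [0, np.float64(-0.001), np.float64(0.004)], [0, np.float64(-0.0008), np.float64(0.0041)], [0, np.float64(-0.0007), np.float64(0.0041)]]
[[0, np.float64(-0.0006), np.float64(0.0041)], [0, np.float64(-0.0004), np.float64(0.0041)], [0, np.float64(-0.0003), np.float64(0.0041)], [0, np.float64(-0.0002), np.float64(0.0041)], [0, np.float64(-0.0001), np.float64(0.0042)]]
```

```bash
python3 -m crank '[[[0,0,0.0015],[0,0,0]],[[0,-0.0036,0.002],[0,0,0]],[[0,-0.0036,0.002],[0,0,0]],[[0,-0.0035,0.0022],[0,0,0]],[[0,-0.0034,0.0024],[0,0,0]]]'
python3 -m crank '[[[0,-0.0034,0.0025],[0,0,0]],[[0,-0.0033,0.0026],[0,0,0]],[[0,-0.0032,0.0027],[0,0,0]],[[0,-0.0031,0.0028],[0,0,0]],[[0,-0.003,0.0028],[0,0,0]]]'
python3 - <<'E'
from fit2 import *
from station import optics
s=optics.snapshot("scene"); print(redc(s,275,310,220,262))
E
```

```text
time: 14.15
position: [0.5395, -0.1216, 0.242]
orientation: [2.368, 2.059, 0.005]
ft_force: [0.3, 0.8, 9.1]
finger_gap: 0.0002
gripper_force: 4.4
time: 14.65
position: [0.5223, -0.1189, 0.2294]
orientation: [2.369, 2.059, 0.003]
ft_force: [-10.0, 3.4, 20.0]
finger_gap: -0.0002
gripper_force: 10.1
knob [ 0.5466 -0.1232  0.2045] 0.006
(array([292.97916667, 236.47916667]), np.int64(48))
```

```bash
python3 - <<'E'
from fit2 import *
from goal import *
from station import optics
s=optics.snapshot("scene"); t=optics.snapshot("top")
f=s["frame"].astype(int); m=(f[...,0]>90)&(f[...,0]>1.6*f[...,1:].max(2)); m[:, :270]=0;m[:,320:]=0;m[:215]=0;m[270:]=0
ys,xs=np.nonzero(m); print("red box",xs.min(),xs.max(),ys.min(),ys.max())
f0=S["frame"].astype(int); m0=(f0[...,0]>90)&(f0[...,0]>1.6*f0[...,1:].max(2)); m0[:, :270]=0;m0[:,320:]=0;m0[:215]=0;m0[270:]=0
ys,xs=np.nonzero(m0); print("red box0",xs.min(),xs.max(),ys.min(),ys.max())
print(redc(t,340,400,190,250))
for th in(1.15,1.077,1.,.95,.9,.85,.8): q=p.copy();q[3]=th; X=nest(q,[[-.135,.105,0]]); print(th,X.round(3),proj(s,X).round(1),proj(t,X).round(1))
print(proj(s,sensors.get_obs()["position"]-[0,0,.025]))
np.savez("g_scene.npz",**s)
E
```

```text
knob [ 0.5466 -0.1232  0.2045] 0.006
red box 289 297 233 239
red box0 287 296 234 243
(array([nan, nan]), np.int64(0))
1.15 [[ 0.555 -0.125  0.213]] [[290.6 239.4]] [[368.5 208.8]]
1.077 [[ 0.546 -0.123  0.209]] [[291.1 237.8]] [[368.  212.7]]
1.0 [[ 0.537 -0.122  0.204]] [[291.6 236.4]] [[367.4 216.8]]
0.95 [[ 0.532 -0.121  0.2  ]] [[292.  235.5]] [[367.  219.3]]
0.9 [[ 0.527 -0.12   0.196]] [[292.3 234.9]] [[366.6 221.8]]
0.85 [[ 0.521 -0.12   0.191]] [[292.6 234.3]] [[366.2 224.1]]
0.8 [[ 0.517 -0.119  0.187]] [[292.9 233.8]] [[365.8 226.4]]
[[292.65166621 231.95069472]]fit2.py:11: RuntimeWarning: Mean of empty slice.
  ys,xs=np.nonzero(m); return np.array([xs.mean()+x0,ys.mean()+y0]),m.sum()
  ret = ret.dtype.type(ret / rcount)
```

```bash
python3 -m crank '[[[0,0,0.002],[0,0,0]],[[0,-0.0005,0.003],[0,0,0]],[[0,-0.001,0.003],[0,0,0]],[[0,-0.002,0.003],[0,0,0]],[[0,-0.0025,0.003],[0,0,0]]]'
python3 - <<'E'
from fit2 import *
from goal import *
from station import optics
s=optics.snapshot("scene")
f=s["frame"].astype(int); m=(f[...,0]>90)&(f[...,0]>1.6*f[...,1:].max(2)); m[:, :270]=0;m[:,320:]=0;m[:215]=0;m[270:]=0
ys,xs=np.nonzero(m); print("red box",xs.min(),xs.max(),ys.min(),ys.max())
E
```

```text
time: 15.3
position: [0.5116, -0.1171, 0.2171]
orientation: [-2.37, -2.059, 0.006]
ft_force: [-4.8, 1.8, 15.1]
finger_gap: -0.0
gripper_force: 7.5
knob [ 0.5466 -0.1232  0.2045] 0.006
red box 290 297 233 238
```

```bash
python3 -m crank '[[[0,-0.0026,0.0031],[0,0,0]],[[0,-0.0025,0.0032],[0,0,0]],[[0,-0.0024,0.0033],[0,0,0]],[[0,-0.0023,0.0033],[0,0,0]],[[0,-0.0022,0.0034],[0,0,0]]]'
python3 -m crank '[[[0,-0.0021,0.0035],[0,0,0]],[[0,-0.002,0.0035],[0,0,0]],[[0,-0.0019,0.0036],[0,0,0]],[[0,-0.0018,0.0036],[0,0,0]],[[0,-0.0017,0.0037],[0,0,0]]]'
python3 -m crank '[[[0,-0.0016,0.0037],[0,0,0]],[[0,-0.0015,0.0038],[0,0,0]],[[0,-0.0014,0.0038],[0,0,0]],[[0,-0.0012,0.0039],[0,0,0]],[[0,-0.001,0.0039],[0,0,0]]]'
python3 -m crank '[[[0,-0.0009,0.0039],[0,0,0]],[[0,-0.0008,0.004],[0,0,0]],[[0,-0.0006,0.004],[0,0,0]],[[0,-0.0005,0.004],[0,0,0]],[[0,-0.0004,0.003],[0,0,0]]]'
```

```text
time: 15.85
position: [0.5042, -0.1165, 0.1978]
orientation: [2.37, 2.06, 0.002]
ft_force: [-7.6, 2.0, 10.7]
finger_gap: -0.0003
gripper_force: 5.0
time: 16.35
position: [0.4953, -0.1152, 0.1796]
orientation: [2.37, 2.06, 0.002]
ft_force: [-3.7, 2.0, 6.4]
finger_gap: 0.0003
gripper_force: 3.0
time: 16.85
position: [0.4892, -0.1144, 0.1602]
orientation: [2.37, 2.06, 0.003]
ft_force: [-1.9, 1.0, 4.9]
finger_gap: 0.0003
gripper_force: 2.1
time: 17.35
position: [0.4864, -0.1141, 0.1408]
orientation: [2.37, 2.06, 0.003]
ft_force: [-2.6, 0.4, 4.4]
finger_gap: -0.0004
gripper_force: 1.9
```

```bash
python3 -m crank '[[[0,-0.0002,0.003],[0,0,0]],[[0,0,0.003],[0,0,0]],[[0,0,0.002],[0,0,0]],[[0,0,0.002],[0,0,0]],[[0,0,0.001],[0,0,0]]]'
python3 -m crank '[[[0,0,0.001],[0,0,0]],[[0,0,0.001],[0,0,0]],[[0,0,0.001],[0,0,0]],[[0,0,0],[0,0,0]],[[0,0,0],[0,0,0]]]'
```

```text
time: 17.85
position: [0.4864, -0.1141, 0.1301]
orientation: [2.37, 2.06, 0.003]
ft_force: [-2.5, -0.2, 3.1]
finger_gap: 0.0003
gripper_force: 1.6
time: 18.35
position: [0.4865, -0.1141, 0.1292]
orientation: [2.368, 2.059, 0.004]
ft_force: [-7.9, 2.3, 24.4]
finger_gap: -0.0
gripper_force: 12.0
```

```bash
python3 -m crank '[[[0,0,-0.005],[0,0,0]],[[0,0,-0.015],[0,0,0]],[[0,0.005,-0.03],[0,0,0]],[[0.02,0.01,-0.03],[0,0,0]],[[0.03,0.01,-0.03],[0,0,0]]]'
python3 - <<'E'
from seatchk import *
q=p.copy(); q[3]=0
for c in("scene","top"):
    s=optics.snapshot(c); np.savez(f"h_{c}.npz",**s); chk(s,c,q)
    k=nest(q,[[-.135,.105,0]]); u=proj(s,k)[0]; x,y=u.astype(int); print("knob",u,redc(s,x-12,x+12,y-12,y+12))
for nm,a in(("seat",[-.049,0,.014]),("low",[-.0125,0,.014]),("top",[-.120,0,.014]),("plateTop",[-.085,0.05,.014])): print(nm,nest(q,[a])[0].round(4))
print(sensors.get_obs()["position"])
E
```

```text
time: 18.85
position: [0.5183, -0.0685, 0.2385]
orientation: [2.372, 2.057, 0.003]
ft_force: [0.6, 0.2, 0.6]
finger_gap: 0.0003
gripper_force: 0.0
knob [ 0.5466 -0.1232  0.2045] 0.006
 scene topF 1.1 1.05 1.2 [-0.08  1.  ]
 scene topB 0.1 0.0 0.1 [-0.08  1.  ]
 scene bot -1.3 1.5 0.25 [-0.08  1.  ]
 scene -y -0.3 -0.4 -0.15 [-0.97 -0.22]
 scene +y -0.6 -0.7 -0.5 [-0.99 -0.17]
knob [296.39102815 240.44049705] (array([297.15517241, 241.36206897]), np.int64(58))
 top topF 1.3 1.15 1.5 [ 0.11 -0.99]
 top topB 1.6 1.45 1.85 [ 0.11 -0.99]
 top bot 1.5 1.45 1.25 [ 0.11 -0.99]
 top -y 0.4 0.35 0.75 [1.   0.08]
 top +y -3.0 2.7 -3.0 [0.99 0.1 ]
knob [360.69298034 247.50480534] (array([nan, nan]), np.int64(0))
seat [ 0.5464 -0.2293  0.104 ]
low [ 0.5826 -0.2345  0.104 ]
top [ 0.4761 -0.2194  0.104 ]
plateTop [ 0.5178 -0.1748  0.104 ]
[ 0.5204695  -0.06632763  0.24107265]fit2.py:11: RuntimeWarning: Mean of empty slice.
  ys,xs=np.nonzero(m); return np.array([xs.mean()+x0,ys.mean()+y0]),m.sum()
  ret = ret.dtype.type(ret / rcount)
```

```bash
python3 - <<'E'
from goal import *
Rd=frame([.99,-.14,0],[0,0,-1]); q=p.copy();q[3]=0
a=nest(q,[[-.010,-.03,.014]])[0]+[.002,0,.071]; rows(a,Rd,5)
b=nest(q,[[-.084,-.03,.014]])[0]+[.002,0,.071]; rows(b,Rd,5,a,Rd)
E
```

```text
knob [ 0.5466 -0.1232  0.2045] 0.006
[[[-0.0376, 0.0177, 0.0134], [0.0019, -0.0001, 0.0006]], [[-0.0375, 0.0177, 0.0133], [0.0019, -0.0001, 0.0006]], [[-0.0375, 0.0178, 0.0133], [0.0019, -0.0001, 0.0006]], [[-0.0375, 0.0178, 0.0133], [0.0019, -0.0001, 0.0006]], [[-0.0375, 0.0179, 0.0132], [0.0019, -0.0001, 0.0006]]]
step mm 43.60644737443756 deg 0.11121208980858252
[[[0.0, -0.0148, 0.0], [0.0, 0.0, 0.0]], [[0.0, -0.0148, 0.0], [0.0, 0.0, 0.0]], [[0.0, -0.0148, 0.0], [0.0, 0.0, 0.0]], [[0.0, -0.0148, 0.0], [0.0, 0.0, 0.0]], [[0.0, -0.0148, 0.0], [0.0, 0.0, 0.0]]]
step mm 14.800000000000002 deg 0.0
```

```bash
python3 -m crank '[[[-0.0375,0.0177,0.0134],[0.002,0,0]],[[-0.0375,0.0177,0.0133],[0.002,0,0]],[[-0.0375,0.0178,0.0133],[0.002,0,0]],[[-0.0375,0.0178,0.0133],[0.002,0,0]],[[-0.0375,0.0179,0.0132],[0.002,0,0]]]'
python3 -m crank '[[[0,0,0.012],[0,0,0]],[[0,0,0.012],[0,0,0]],[[0,0,0.01],[0,0,0]],[[0,0,0.004],[0,0,0]],[[0,0,0.002],[0,0,0]]]'
python3 -m crank '[[[0,0,0.001],[0,0,0]],[[0,0,0.001],[0,0,0]],[[0,0,0],[0,0,0]],[[0,0,0],[0,0,0]],[[0,0,0],[0,0,0]]]'
```

```text
time: 19.45
position: [0.5799, -0.2679, 0.1694]
orientation: [-2.366, -2.057, 0.007]
ft_force: [1.3, -0.6, 1.1]
finger_gap: 0.0002
gripper_force: 0.0
time: 19.95
position: [0.5793, -0.265, 0.1307]
orientation: [-2.365, -2.059, 0.007]
ft_force: [-0.4, 0.2, 0.9]
finger_gap: -0.0
gripper_force: 0.0
time: 20.45
position: [0.5795, -0.2659, 0.1291]
orientation: [-2.367, -2.058, 0.007]
ft_force: [-1.0, 0.8, 2.8]
finger_gap: 0.0002
gripper_force: 1.3
```

```bash
python3 -m crank '[[[0,0,0.001],[0,0,0]],[[0,0,0.0005],[0,0,0]],[[0,0,0],[0,0,0]],[[0,0,0],[0,0,0]],[[0,0,0],[0,0,0]]]'
python3 -m crank '[[[0,0,-0.008],[0,0,0]],[[0,-0.018,-0.008],[0,0,0]],[[0,-0.019,0],[0,0,0]],[[0,-0.019,0],[0,0,0]],[[0,-0.018,0],[0,0,0]]]'
python3 -m crank '[[[0,0,0.008],[0,0,0]],[[0,0,0.005],[0,0,0]],[[0,0,0.002],[0,0,0]],[[0,0,0.001],[0,0,0]],[[0,0,0],[0,0,0]]]'
python3 -m crank '[[[0,0,0.001],[0,0,0]],[[0,0,0.0005],[0,0,0]],[[0,0,0],[0,0,0]],[[0,0,0],[0,0,0]],[[0,0,0],[0,0,0]]]'
```

```text
time: 20.95
position: [0.5795, -0.2659, 0.129]
orientation: [-2.368, -2.058, 0.006]
ft_force: [-2.6, 3.7, 13.6]
finger_gap: 0.0001
gripper_force: 6.8
time: 21.45
position: [0.5054, -0.2557, 0.144]
orientation: [-2.367, -2.057, 0.008]
ft_force: [0.9, -0.6, 0.6]
finger_gap: -0.0001
gripper_force: 0.0
time: 21.95
position: [0.5065, -0.2559, 0.129]
orientation: [-2.367, -2.058, 0.008]
ft_force: [-7.3, 3.4, 17.4]
finger_gap: 0.0001
gripper_force: 9.0
time: 22.45
position: [0.5065, -0.2559, 0.1289]
orientation: [-2.368, -2.059, 0.008]
ft_force: [-11.0, 5.3, 30.3]
finger_gap: 0.0005
gripper_force: 15.3
```

```bash
python3 -m crank '[[[0,0,-0.004],[0,0,0]],[[0,0,-0.015],[0,0,0]],[[0,0,-0.03],[0,0,0]],[[0,0,-0.04],[0,0,0]],[[0,0,-0.04],[0,0,0]]]'
python3 -m crank '[[[0.04,0,0],[0,0,0]],[[0.04,0,0],[0,0,0]],[[0.04,0,0],[0,0,0]],[[0.04,0,0],[0,0,0]],[[0.03,0,0],[0,0,0]]]'
python3 - <<'E'
from seatchk import *
q=p.copy(); q[3]=0
T0,S0=load("top0"),load("scene0")
for c,o in(("scene",S0),("top",T0)):
    s=optics.snapshot(c); chk(s,c,q)
    k=nest(q,[[-.135,.105,0]]); u=proj(s,k)[0]; x,y=u.astype(int); print("knob",u,redc(s,x-12,x+12,y-12,y+12))
    d=np.abs(s["frame"].astype(int)-o["frame"]).max(2)>60
    n,_,st,_=cv2.connectedComponentsWithStats(d.astype(np.uint8)); print([st[i].tolist() for i in range(1,n) if st[i,4]>60])
E
```

```text
time: 22.95
position: [0.5075, -0.2558, 0.2559]
orientation: [-2.365, -2.057, 0.008]
ft_force: [0.5, -0.2, -1.0]
finger_gap: 0.0
gripper_force: 0.0
time: 23.45
position: [0.5343, -0.0655, 0.2549]
orientation: [-2.365, -2.058, 0.007]
ft_force: [0.1, 0.0, -0.7]
finger_gap: -0.0001
gripper_force: 0.0
knob [ 0.5466 -0.1232  0.2045] 0.006
 scene topF 1.1 1.05 1.2 [-0.08  1.  ]
 scene topB 0.0 0.0 0.1 [-0.08  1.  ]
 scene bot -1.3 1.5 0.25 [-0.08  1.  ]
 scene -y -0.3 -0.4 -0.15 [-0.97 -0.22]
 scene +y -0.6 -0.7 -0.55 [-0.99 -0.17]
knob [296.39102815 240.44049705] (array([297.15517241, 241.36206897]), np.int64(58))
[[300, 0, 103, 95, 3674], [404, 0, 27, 7, 111], [434, 0, 103, 42, 1866], [449, 25, 54, 15, 308], [331, 60, 181, 157, 8405], [493, 61, 31, 27, 84], [281, 85, 67, 134, 2953], [336, 98, 29, 26, 234], [385, 228, 20, 55, 462], [234, 234, 68, 41, 1555], [230, 245, 7, 21, 81]]
 top topF 1.3 1.15 1.5 [ 0.11 -0.99]
 top topB 1.6 1.45 1.75 [ 0.11 -0.99]
 top bot 1.6 1.45 1.8 [ 0.11 -0.99]
 top -y 0.4 0.35 0.75 [1.   0.08]
 top +y 2.6 -3.0 2.6 [0.99 0.1 ]
knob [360.69298034 247.50480534] (array([nan, nan]), np.int64(0))
[[336, 127, 15, 8, 61], [275, 136, 162, 173, 14516], [241, 192, 15, 45, 384], [325, 273, 10, 9, 72], [354, 306, 20, 76, 422], [167, 309, 112, 160, 3158], [0, 363, 171, 117, 11297], [313, 379, 17, 5, 62], [272, 392, 93, 88, 1295], [296, 423, 56, 57, 2609], [360, 423, 9, 42, 143], [350, 468, 11, 12, 88]]fit2.py:11: RuntimeWarning: Mean of empty slice.
  ys,xs=np.nonzero(m); return np.array([xs.mean()+x0,ys.mean()+y0]),m.sum()
  ret = ret.dtype.type(ret / rcount)
```

```bash
python3 -c "
from station import hand_in
print(hand_in())"
```

```text
the job is handed in; nothing more can be done
None
```

Handed in at about 23.5 s: the blue bezel is seated face up in the nest, the nest is level on its stops, and the grey bezel is still in the tray. Fingertip probes found the face flat at both ends, though most of that one-second check was numeric because I had used all 10 picture views.

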